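# Drop the soap box shut

### The job

Two like soap boxes stand open on the glass shelf. Shut the one that has the bar of soap in it: push its lid forward from behind until it is past upright, then leave it to drop fully shut by its own weight, without pressing it down. Leave the empty box open to dry and do not disturb the steel tumbler of toothbrushes.

Things in the scene. Friction and masses are not known exactly. Their poses are not given: they have to be found in the camera images.
- soap_box: Soap box to shut, the one holding a bar of soap (orange, 46x76x24 mm, below the rim): pale blue plastic, fixed by suction feet, 85 (x) x 120 (y) mm, rim 44 mm above the shelf (z = 0). Left or right of the empty one. Origin: centre of its underside. z up; x points from its front (roughly facing the robot) to the hinge at its back. Hinge line along its y at x = 42.5, z = 44 mm.
- soap_lid (a joint): Its lid's angle, rad: 0 shut, 1.57 upright, 1.92 open, leaning back on a stop (start). Flat pale blue lid 126 mm wide, 4 mm thick, about 60 g, reaches 88 mm from the hinge, 95 at a middle tab. Open, its top is 133 mm above the shelf, 36 mm behind the hinge; its flat outer face looks back (box +x). Balances within 0.1 of upright; pushed beyond that towards box -x it falls shut in under 1 s.
- spare_box: The empty soap box, same make, colour, size and axes as the other and fixed in the same way; to be left open. Origin: centre of its underside.
- spare_lid (a joint): Hinge angle of the empty box's lid in rad: 0 shut, 1.92 fully open, where it leans back at the start and must stay. Same lid as the other.
- tumbler: Loose steel tumbler, 76 mm across the rim, 100 mm tall, with three toothbrushes standing in it up to 190 mm above the shelf and leaning out to 70 mm from its axis; about 240 g. It stands to one side of the boxes. Origin: centre of its underside, z up.
There are look-alikes about, which are no part of the job. What is shaped like the soap_box but purple or red is not meant.

How it is judged:
On the way:
1. the lid of the box with the soap is pushed forward past upright (value of joint soap_lid below 1.4 rad).
At the end, for the whole second after the job is handed in: The lid of the box with the soap is fully shut (within 0.08 rad), the empty box's lid is still open (more than 1.7 rad) and the tumbler stands upright within 20 mm of where it was (value of joint soap_lid below 0.08 rad and value of joint spare_lid above 1.7 rad and distance of tumbler from where it was at the start of the episode below 0.02 m and angle between tumbler's own z axis and vertical below 0.2 rad); the robot touches nothing.
It fails at once if the lid is pressed or guided down by the robot (more than 1 N on the soap box or its lid while the lid is below 0.7 rad) (value of joint soap_lid below 0.7 rad and contact force between any of the fingers, the arm and soap_box above 1 N).
It fails at once if the empty box's lid is pushed off its stop (below 1.7 rad) (value of joint spare_lid below 1.7 rad).
It fails at once if the tumbler is shifted more than 20 mm or tipped (distance of tumbler from where it was at the start of the episode above 0.02 m or angle between tumbler's own z axis and vertical above 0.2 rad).
It also fails if it takes over 32 s, if anything falls off the work surface, if the arm or the gripper's body presses on something with over 40 N, if the wrist force passes 120 N, or if a joint passes its speed limit or range.

### The arm

A 6-joint arm with a two-finger parallel gripper is mounted at the origin on the work surface. World frame = base frame: x ahead of the robot, y to its left, z up, the work surface at z = 0. Lengths are in m, angles in rad, forces in N, time in s.
With the tool pointing down it reaches from about 0.3 to 0.85 m from the base axis. Payload 4.2 kg.
Tool frame: the origin (TCP) lies at the very end of the fingers, on their centre line; the grasp point (between the pads) lies env.grip_point_offset behind it (env.grip_point_offset is the distance from the TCP to the grasp point, in m); z points along the fingers, y is the line along which they close (so a half turn about z gives the same grasp; the last joint's range is limited). The gripper opens to 91 mm and grips with 3 to 60 N. Pads are 32 mm wide; open, the fingers measure 118 mm over their backs; the gripper's body (76 mm by 178 mm) begins 60 mm behind the grasp point.
Start: joints at [-1.121, 0.32, 1.565, -0, 1.257, -0.02], TCP at [0.26, -0.513, 0.214] pointing down, gripper open.
Joint ranges: [-3.11, 3.11], [-0.84, 2.01], [0.21, 2.61], [-1.34, 4.49], [0.05, 2.63], [-2.56, 2.56]. Speed limits (rad/s): [2.57, 2.57, 3.14, 3.14, 3.14, 3.14].

### API

Orientations are given as a rotation vector (axis times angle).
In Python, from workcell import env gives the robot as it stands.
- The arm moves only by the tool drive_tool, never from a script. Its argument "targets" is a list that holds one entry, the list of rows, each a list of 4 numbers: the shift along the tool's x, y, z in mm, then the turn about the tool's z in rad. A call has exactly 5 rows; each row shifts and turns the commanded pose from where the row before left it, along the tool's axes as they then stand; what a row does not reach is not made up. A row lasts 1/8 s, in which the tool goes at most 62.5 mm and 10.7 degrees, less where a joint would pass 70% of its speed; a pose out of reach is approached as far as the arm can. A call is refused whole if a number of a shift passes 62.5 or a number of a turn 0.188, either way. A call with a gripper value outside its range is refused whole. "gripper" is the opening, from -1 (shut) to 1 (fully open), so that 0 is half open, set as the call begins (left out, the last holds). The fingers move at their own pace and stop on an object; "force" is the grip in N (left out, the last holds). Time passes only in rows, so rows that do not move let the fingers close, or fill a call up. It gives the time, the measured TCP pose, the force, the opening and the grip force at its end, in the units of the state.
- env.state(): the state, without advancing time (a new reading comes with each control period).
- env.read_camera(name): name is "side" or "top"; returns the picture (480x640x3 uint8, red, green, blue); there is no depth.
- env.camera_model(name): a dict with "K" (3x3 intrinsics, pixels), "extrinsics" (4x4, takes a point from camera to world coordinates). Camera axes: x right, y down, z forward; pixel columns grow to the right and rows downward; lengths in m; the calibration is good to about 2 mm. A picture is of the moment at which its call begins. camera_model takes no time and is no camera call.
- env.job_done(): hands the job in; it is judged then, once.
Trained networks look in the newest picture that a camera, given by its name, has taken for a name from the list of things; names that differ only in an ending like _2 or _b are one class to them, and where a whole thing is asked for, a point or a joint stands for the part that bears it (a point fixed in the world has none). Each returns a list of dicts, best first, with "confidence" (0 to 1); they miss things now and then, are a little off and sometimes report something else, mostly with a low value. They report only what shows in the picture. A call takes as long as a camera call. They do not tell look-alikes from the thing itself.
- env.find_in(camera, thing): "location" ([column, row] in pixels, amid what is visible of it).
- env.landmark_of(camera, thing): "location" ([column, row] in pixels: a listed point, or the origin of a listed thing).
The state is a dict: "time_s": time; "q": joint angles; "qvel": joint speeds; "effort": joint torques, N m; "eef_pos": TCP position; "orientation": TCP orientation; "ft_force": force on the tool from outside, world axes, zero at the start; "torque": the same for the moment, N m; "grip_width": opening from 0.0 (shut) to 1.0 (fully open); "finger_force": force on a finger pad.
Only numpy, scipy, OpenCV 4.12 (cv2) and the standard library are available. Lean on these libraries where they do the work, as an engineer would, in place of code of your own. Each camera call takes 0.05 s, during which the arm holds its last target. There are 200 camera calls.

## Working session

There is one attempt and no reset: what is moved stays moved. The work goes in short steps, Python scripts to look and compute and a tool call to move; the robot and the scene stay as the last step left them, time stands still between calls to the robot, and variables do not carry over. Pictures are saved under pics/ and viewed, at most 10 in all, crops included, and the job is handed in when it is done.

Besides the shell and the picture viewer there is one more tool, called by a JSON object that holds its "api" and its "payload", one argument or row to a line. drive_tool: Moves the arm, as the interface text tells. Its arguments: {"type":"object","properties":{"targets":{"type":"array"},"gripper":{"type":"number"},"force":{"type":"number"}},"required":["targets"]}

```bash
mkdir -p pics
python3 - <<'E'
from workcell import env
import cv2
for c in ("top","side"):
    im=env.read_camera(c); cv2.imwrite(f"pics/{c}0.png",im[:,:,::-1])
    m=env.camera_model(c); print(c,m["K"].round(1).tolist(),m["extrinsics"].round(3).tolist())
    for t in ("soap_box","soap_lid","spare_box","tumbler"):
        print(t,[(d["location"],round(d["confidence"],2)) for d in env.find_in(c,t)],[(d["location"],round(d["confidence"],2)) for d in env.landmark_of(c,t)])
print(env.state())
E
```

```text
top [[544.0, 0.0, 321.9], [0.0, 544.0, 235.7], [0.0, 0.0, 1.0]] [[0.026, -0.997, 0.066, 0.326], [-1.0, -0.025, 0.011, -0.017], [-0.01, -0.066, -0.998, 1.651], [0.0, 0.0, 0.0, 1.0]]
soap_box [([408.8, 290.9], 0.88), ([335.0, 205.8], 0.74), ([397.9, 221.6], 0.67), ([166.8, 184.6], 0.46)] [([407.2, 288.4], 0.76), ([334.9, 209.5], 0.7), ([389.7, 235.0], 0.56), ([173.9, 190.0], 0.37)]Traceback (most recent call last):
  File "<stdin>", line 7, in <module>
ValueError: it knows: soap_box, spare_box, tumbler
```

View pics/top0.png

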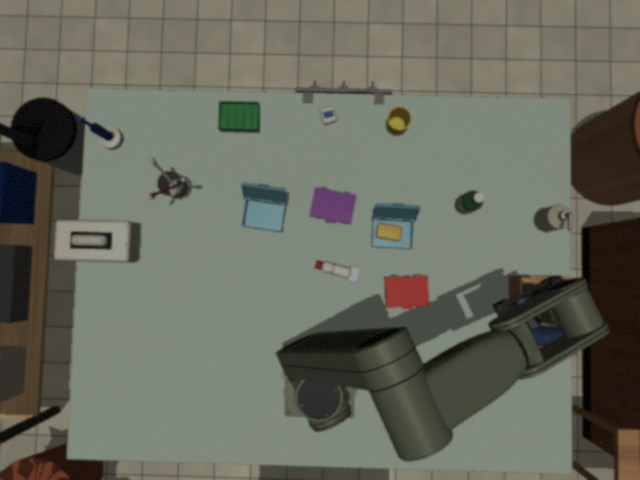

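The top view shows the box with the orange soap at about (392,230), its lid leaning back at (396,212). The empty box is at (264,212), the tumbler at (173,185), and the purple and red look-alikes at (333,205) and (407,291). The arm starts at lower right.

```bash
cat > h.py <<'E'
from workcell import env
import numpy as np, cv2
def proj(c,P):
    m=env.camera_model(c);T=np.linalg.inv(m["extrinsics"]);p=np.atleast_2d(P)@T[:3,:3].T+T[:3,3]
    q=p@m["K"].T; return q[:,:2]/q[:,2:]
def ray(c,uv,z):
    m=env.camera_model(c);E=m["extrinsics"];d=E[:3,:3]@np.linalg.solve(m["K"],[*uv,1]);o=E[:3,3]
    return o+d*(z-o[2])/d[2]
E
python3 - <<'E'
from h import *
im=env.read_camera("side"); cv2.imwrite("pics/side0.png",im[:,:,::-1])
m=env.camera_model("side"); print(m["K"].round(1).tolist(),m["extrinsics"].round(3).tolist())
for t in ("soap_box","tumbler"):
    print(t,[(d["location"],round(d["confidence"],2)) for d in env.find_in("side",t)],[(d["location"],round(d["confidence"],2)) for d in env.landmark_of("side",t)])
im=cv2.imread("pics/top0.png")
cv2.imwrite("pics/topc.png",cv2.resize(im[190:260,360:430],None,fx=8,fy=8,interpolation=cv2.INTER_CUBIC))
for uv in [(392,230),(264,212),(333,205),(173,185),(398,120),(471,201)]: print(uv,ray("top",uv,.04).round(3))
s=env.state();print(s)
E
```

```text
[[458.3, 0.0, 318.5], [0.0, 458.3, 241.0], [0.0, 0.0, 1.0]] [[-0.928, -0.282, 0.245, 0.177], [-0.373, 0.713, -0.593, 0.688], [-0.008, -0.642, -0.767, 0.948], [0.0, 0.0, 0.0, 1.0]]
soap_box [([411.0, 203.4], 0.9), ([339.7, 185.2], 0.82), ([253.7, 278.0], 0.7)] [([410.2, 209.2], 0.88), ([351.3, 203.4], 0.8), ([301.8, 241.1], 0.57)]
tumbler [([184.4, 379.1], 0.61)] [([190.0, 400.0], 0.7)]
(392, 230) [ 0.454 -0.206  0.04 ]
(264, 212) [0.498 0.176 0.04 ]
(333, 205) [ 0.524 -0.029  0.04 ]
(173, 185) [0.573 0.451 0.04 ]
(398, 120) [ 0.786 -0.218  0.04 ]
(471, 201) [ 0.546 -0.439  0.04 ]
{'time_s': 0.45, 'q': array([-1.12097899e+00,  3.19669134e-01,  1.56461255e+00, -2.43092425e-05,
        1.25739403e+00, -1.99570672e-02]), 'qvel': array([ 0.00108577,  0.0011744 , -0.00294842,  0.00115595, -0.00133417,
       -0.00046579]), 'effort': array([ 6.89145400e-04, -4.11934304e+01, -2.31980056e+01,  7.27026304e-02,
        3.90031748e-02, -2.47707493e-05]), 'eef_pos': array([ 0.26029574, -0.51267352,  0.21389243]), 'orientation': array([-3.05524954e+00, -7.31146897e-01,  6.33131141e-05]), 'ft_force': array([0.35695342, 0.58064954, 0.80181858]), 'torque': array([-0.05287321, -0.03923403,  0.0037879 ]), 'finger_force': 0.0, 'grip_width': 1.0014121103685978}
```

View pics/side0.png

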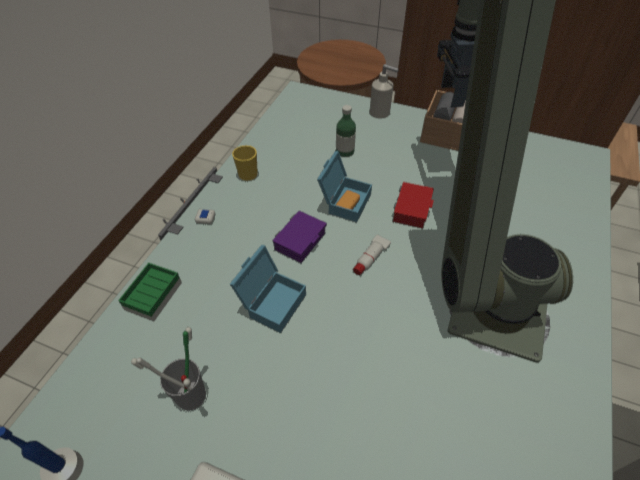

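View pics/topc.png

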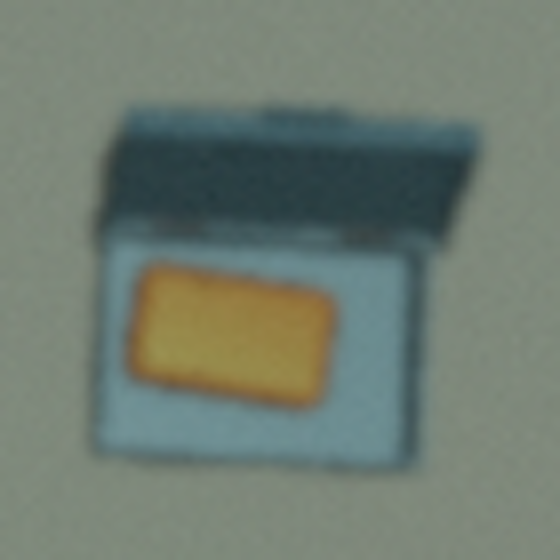

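The side view confirms it: the soap is in the box at about (345,200), the empty box is at (270,295), and there is free space behind the soap box's lid. In the top crop, the rim corners are near (105,245), (425,250), (415,465) and (95,455), and the lid's top corners near (130,108) and (478,125).

```bash
cat >> h.py <<'E'
def W(p,P):
    x,y,a=p;c,s=np.cos(a),np.sin(a);P=np.atleast_2d(P)
    return np.c_[x+c*P[:,0]-s*P[:,1],y+s*P[:,0]+c*P[:,1],P[:,2]]
B=np.array([[42.5,60,44],[42.5,-60,44],[-42.5,-60,44],[-42.5,60,44],[77,63,130],[77,-63,130]])/1e3
E
python3 - <<'E'
from h import *
from scipy.optimize import least_squares
uv=np.array([(105,245),(425,250),(415,465),(95,455),(130,108),(478,125)])/8+[360,190]
r=least_squares(lambda p:(proj("top",W(p,B))-uv).ravel(),[.45,-.2,0])
print(r.x,r.fun.reshape(-1,2).round(1).tolist()); p=r.x
im=cv2.imread("pics/side0.png")[130:240,290:400]; k=6
im=cv2.resize(im,None,fx=k,fy=k,interpolation=cv2.INTER_CUBIC)
q=((proj("side",W(p,B))-[290,130])*k).astype(int)
for a,b in [(0,1),(1,2),(2,3),(3,0),(0,4),(4,5),(5,1)]: cv2.line(im,q[a].tolist(),q[b].tolist(),(0,0,255),1)
cv2.imwrite("pics/fit.png",im[:600])
np.save("p.npy",p)
print("lid top back",W(p,[[.078,0,.133],[.0785,.063,.133],[.0785,-.063,.133]]).round(3).tolist())
from scipy.spatial.transform import Rotation as R
print(R.from_rotvec(env.state()["orientation"]).as_matrix().round(3).tolist())
E
```

```text
[ 0.44162254 -0.20805039 -0.0210017 ] [[-0.1, -1.7], [0.5, -0.5], [0.7, 1.3], [0.0, 0.6], [-1.2, 0.2], [0.2, 0.1]]
lid top back [[0.52, -0.21, 0.133], [0.521, -0.147, 0.133], [0.519, -0.273, 0.133]]
[[0.892, 0.453, -0.0], [0.453, -0.892, 0.0], [-0.0, -0.0, -1.0]]
```

View pics/fit.png

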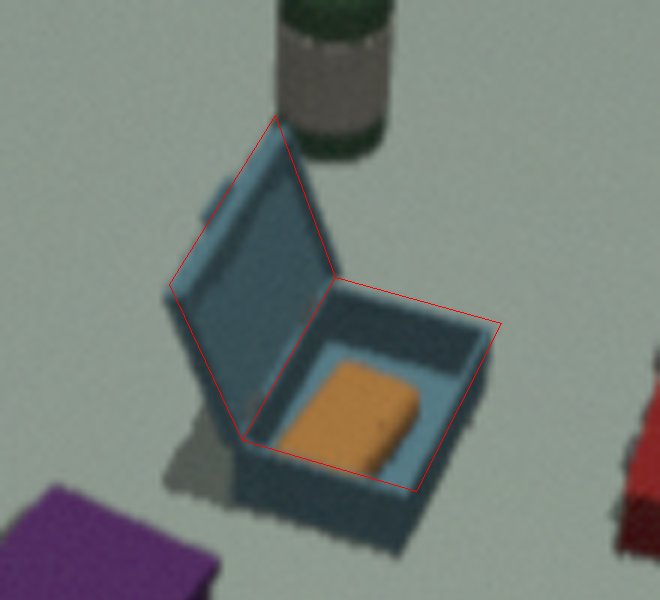

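{"api": "drive_tool", "payload": {
  "targets": [
    [[0,0,-20,0.165],[0,0,-20,0.165],[0,0,-20,0.16],[35,-30,0,0],[40,-35,0,0]]
  ],
  "gripper": -1
}}

```text
time_s: 1.08
eef_pos: [0.3371, -0.4491, 0.2743]
orientation: [3.141, -0.035, 0.001]
ft_force: [0.1, -0.5, -0.7]
grip_width: 0.48
finger_force: 0.0
```

{"api": "drive_tool", "payload": {
  "targets": [
    [[45,-42,0,0],[50,-45,0,0],[50,-48,0,0],[50,-48,0,0],[40,-45,0,0]]
  ]
}}

```text
time_s: 1.7
eef_pos: [0.564, -0.2369, 0.2739]
orientation: [3.141, -0.032, 0.001]
ft_force: [0.0, -0.4, -0.5]
grip_width: 0.007
finger_force: 0.0
```

{"api": "drive_tool", "payload": {
  "targets": [
    [[12,-10,0,0],[5,-5,0,0],[0,0,50,0],[0,0,55,0],[0,0,55,0]]
  ]
}}

```text
time_s: 2.33
eef_pos: [0.5789, -0.2254, 0.113]
orientation: [3.14, -0.035, 0.001]
ft_force: [-0.2, -0.6, -0.5]
grip_width: 0.003
finger_force: 0.0
```

{"api": "drive_tool", "payload": {
  "targets": [
    [[0,0,5,0],[0,0,0,0],[0,0,0,0],[0,0,0,0],[0,0,0,0]]
  ]
}}

```text
time_s: 2.95
eef_pos: [0.5803, -0.2239, 0.1101]
orientation: [3.141, -0.031, 0.003]
ft_force: [0.0, 0.3, -0.4]
grip_width: 0.003
finger_force: 0.0
```

Run:
```python
from h import *
im=env.read_camera("side"); cv2.imwrite("pics/s1.png",cv2.resize(im[80:260,220:440,::-1],None,fx=3,fy=3))
s=env.state();print(s["time_s"],s["eef_pos"],s["ft_force"],s["q"])
```

```text
3.0 [ 0.58016149 -0.22380205  0.10977547] [-0.49274313 -0.40521044  0.36131605] [-3.86611173e-01  4.69502330e-01  1.60296432e+00 -1.11267380e-04
  1.06772140e+00  1.20429332e+00]
```

View pics/s1.png

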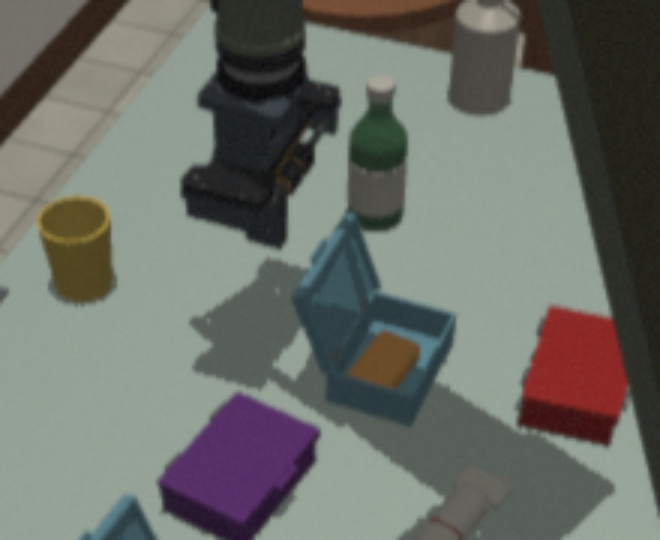

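The closed fingers are behind the lid at crop (265,235) with a clear gap, and the lid is still open. Now I'll push forward.

{"api": "drive_tool", "payload": {
  "targets": [
    [[-15,0,0,0],[-15,0,0,0],[-12,0,0,0],[-10,0,0,0],[-10,0,0,0]]
  ]
}}

```text
time_s: 3.62
eef_pos: [0.5172, -0.2225, 0.1091]
orientation: [3.141, -0.032, 0.001]
ft_force: [-0.5, 0.4, 0.3]
grip_width: 0.002
finger_force: 0.0
```

{"api": "drive_tool", "payload": {
  "targets": [
    [[-8,0,0,0],[-8,0,0,0],[-6,0,0,0],[-4,0,0,0],[0,0,0,0]]
  ]
}}

```text
time_s: 4.25
eef_pos: [0.4917, -0.222, 0.109]
orientation: [3.141, -0.032, 0.0]
ft_force: [-0.1, -1.1, -0.5]
grip_width: 0.008
finger_force: 0.0
```

Run:
```python
from h import *
im=env.read_camera("side"); cv2.imwrite("pics/s2.png",cv2.resize(im[80:260,220:440,::-1],None,fx=3,fy=3))
s=env.state();print(s["time_s"],s["eef_pos"],s["ft_force"])
```

```text
4.3 [ 0.49200249 -0.22203236  0.10900387] [ 0.44100242  0.05851148 -0.03771782]
```

View pics/s2.png

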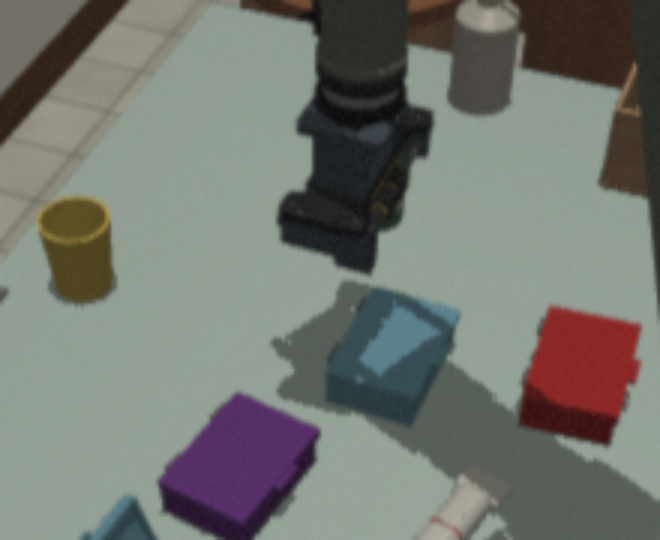

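The lid at crop (395,340) has fallen shut by itself and the tool is clear above it. I'll back away upward, then hand in.

{"api": "drive_tool", "payload": {
  "targets": [
    [[10,0,-30,0],[10,0,-40,0],[0,0,-40,0],[0,0,0,0],[0,0,0,0]]
  ]
}}

```text
time_s: 4.92
eef_pos: [0.5115, -0.2221, 0.2182]
orientation: [-3.141, 0.032, 0.002]
ft_force: [0.0, -0.3, -0.6]
grip_width: -0.003
finger_force: 0.0
```

Run:
```python
from h import *
im=env.read_camera("side"); cv2.imwrite("pics/s3.png",im[:,:,::-1])
```

```text
(no output)
```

View pics/s3.png

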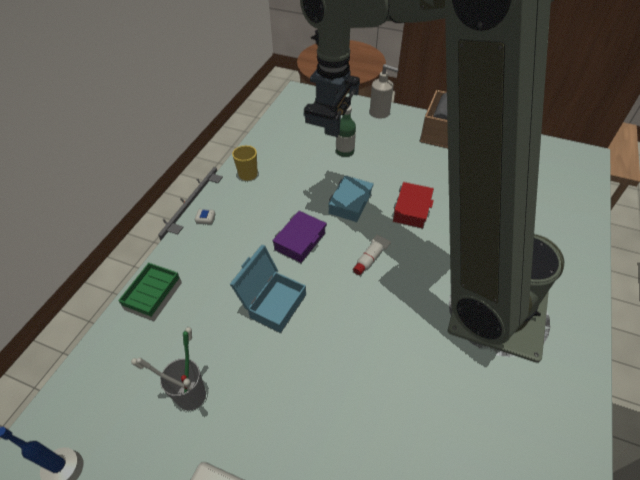

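The soap box at (350,197) is shut, the empty box at (270,290) is still open, the tumbler at (182,383) hasn't moved, and the arm is clear.

```bash
python3 -c "
from workcell import env
print(env.job_done())"
```

```text
the job is handed in; nothing more can be done
None
```

The soap box's lid was pushed past upright and dropped shut by its own weight; the empty box is still open, the tumbler was not touched, and the job is handed in (no verdict was returned).

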